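# Power up the half-built robot for its bench test

### The job

Power up the half-built robot by pressing three things in this order: first press down the white-marked end of the red rocker on the grey supply until it is fully over, then push the blue button on the robot's deck all the way in, and last push the green button on its small grey box all the way in; all three stay where you push them. Begin each one only when the one before is fully in, and do not press the red or the yellow button. Only press: do not lift or shift the button boxes, leave the loose tools and parts where they are, and finish clear of everything.

Things in the scene. Friction and masses are not known exactly. Their poses are not given: they have to be found in the camera images.
- supply: grey bench power supply fixed to the bench, 150 x 150 x 80 mm; origin under its centre, z up. The red rocker lies on its top along the supply's own x axis, its marked end towards +x
- rocker_axle (a point): the rocker's axle, fixed in the supply, midway along the rocker, 92.5 mm above the bench; the rocker turns about the supply's y axis
- rocker_mark (a point): white bar on the upper face of the raised end of the red rocker, 27 mm from the axle: the place to press. The point is on the surface and sinks with the rocker, about 9 mm: from 101 mm above the bench (off) to about 92 mm (on), when the marked face lies level. The rocker is 72 mm long, 34 mm wide; the black frame under it is 84 mm above the bench
- rocker (a joint): rocker angle in rad: about 0 to 0.05 at the start (off, marked end up), 0.36 fully on (marked end down). It stays where it is left; about 2 to 5 N at the marked end moves it
- robot: half-built wheeled robot fixed to the bench, 260 x 196 mm, aluminium deck 80 mm above the bench, origin under its centre on the bench; a flat orange coil and a blue arm on its far half rise to 111 mm at most
- blue_button_top (a point): centre of the blue button's flat top, 104 mm above the bench when up, 94 mm when fully in; moves with the button. The cap is 34 mm across and stands upright in a black collar 50 mm across, whose top is 90 mm above the bench
- blue_button (a joint): how far the blue button is pushed in, m: 0 up, 0.010 fully in. It stays where it is left; about 3.5 N moves it
- green_box: loose grey box, 70 x 70 x 56 mm, about 0.6 kg, that carries the green button on its top; origin under its centre, on the bench. The three boxes are alike but for the button's colour, and change places
- green_button_top (a point): centre of the green button's flat top, 80 mm above the bench when up, 70 mm when fully in; moves with the button. Cap 34 mm across, black collar 50 mm across with its top 66 mm above the bench
- green_button (a joint): how far the green button is pushed in, m: 0 up, 0.010 fully in. It stays where it is left; about 3.5 N moves it
- red_box: loose grey box, 70 x 70 x 56 mm, about 0.6 kg, that carries the red button on its top; origin under its centre, on the bench. The three boxes are alike but for the button's colour, and change places
- red_button_top (a point): centre of the red button's flat top, 80 mm above the bench when up, 70 mm when fully in; moves with the button. Cap 34 mm across, black collar 50 mm across with its top 66 mm above the bench
- red_button (a joint): how far the red button is pushed in, m: 0 up, 0.010 fully in. It stays where it is left; about 3.5 N moves it
- yellow_box: loose grey box, 70 x 70 x 56 mm, about 0.6 kg, that carries the yellow button on its top; origin under its centre, on the bench. The three boxes are alike but for the button's colour, and change places
- yellow_button_top (a point): centre of the yellow button's flat top, 80 mm above the bench when up, 70 mm when fully in; moves with the button. Cap 34 mm across, black collar 50 mm across with its top 66 mm above the bench
- yellow_button (a joint): how far the yellow button is pushed in, m: 0 up, 0.010 fully in. It stays where it is left; about 3.5 N moves it
- screwdriver: loose screwdriver with dark green handle, 190 mm, lying; a bystander
- wrench: loose steel wrench, 170 mm, lying; a bystander
- coil: loose orange ring 90 mm across, 22 mm high, lying; a bystander; origin under its centre
- motor: loose small dark motor standing upright, 40 mm across, 75 mm high with its shaft; a bystander; origin under its centre
- oiler: loose white bottle, 38 mm across, 100 mm high, blue label and red cap; a bystander; origin under its centre
- gear: loose brass gear 50 mm across, 20 mm high, lying on the robot's deck about 75 mm from the blue button; a bystander; origin under its centre

How it is judged:
By the outcome, as a careful person would: the job done as asked, in the order asked, and still so for the second after the job is handed in, with the robot touching nothing.
It also fails if it takes over 54 s, if anything falls off the work surface, if the arm or the gripper's body presses on something with over 40 N, if the wrist force passes 120 N, or if a joint passes its speed limit or range.

### The arm

A 6-joint arm with a two-finger parallel gripper is mounted at the origin on the work surface. World frame = base frame: x ahead of the robot, y to its left, z up, the work surface at z = 0. Lengths are in m, angles in rad, forces in N, time in s.
With the tool pointing down it reaches from about 0.35 to 0.875 m from the base axis. Payload 4.2 kg.
Tool frame: the origin (TCP) lies on the centre line of the jaws, within the pads' length; the fingertips stand 19 mm ahead of it and the grasp point (between the pads) is the TCP; z points along the fingers, y is the line along which they close (so a half turn about z gives the same grasp; the last joint's range is limited). The gripper opens to 85 mm and grips with 20 to 120 N. Pads are 22 mm wide; open, the fingers measure 114 mm over their backs; the gripper's body (76 mm by 85 mm) begins 54 mm behind the grasp point. The pads swing forward as they close: fully open they stand 13 mm farther back than shut.
Start: joints at [1.389, 0.385, 0.008, 0, -1.194, -0.259], TCP at [0.267, 0.565, 0.25] pointing down, gripper open.
Joint ranges: [-3.14, 3.14], [-1.21, 2.06], [-1.07, 1.41], [-3.16, 2.05], [-2.99, -0.16], [-3.1, 3.1]. Speed limits (rad/s): [2.79, 2.79, 3.14, 3.14, 3.14, 3.14].

### API

Orientations are given as [roll, pitch, yaw] about the fixed x, y, z axes, in that order (R = Rz(yaw) Ry(pitch) Rx(roll)).
In Python, from plant import ctrl gives the robot as it stands.
- The arm moves only by the tool servo_tool, never from a script. Its argument "moves" is a list of rows, each a list of 7 numbers: the closure, from -1 (fully open) to 1 (shut), then the shift along the tool's x, y, z in mm, then the turn, a rotation vector about the tool's x, y, z in rad. A call has 1 to 10 rows; each row shifts and turns the commanded pose from where the row before left it, along the tool's axes as they then stand; what a row does not reach is not made up. A row lasts 1/12 s, in which the tool goes at most 41.7 mm and 7.16 degrees, less where a joint would pass 70% of its speed; a pose out of reach is approached as far as the arm can. A call with a gripper value outside its range is refused whole. The fingers move at their own pace and stop on an object; "grip_force" is the grip in N (left out, the last holds). Time passes only in rows, so rows that do not move let the fingers close. It gives the time, the measured TCP pose, the force, the opening and the grip force at its end, in the units of the state.
- ctrl.get_state(): the state, without advancing time (a new reading comes with each control period).
- ctrl.camera(name): name is "scene" or "top" or "wrist"; returns (picture, depth): 400x640x3 uint8, red, green, blue; 400x640 float32, m along the optical axis (not along the pixel's ray), 0 where there is no reading.
- ctrl.camera_model(name): a dict with "intrinsics" (3x3 intrinsics, pixels), "R" (3x3) and "t" (3): a world point X has camera coordinates R X + t. Camera axes: x right, y down, z forward; pixel columns grow to the right and rows downward; lengths in m; the calibration is good to about 2 mm. A picture is of the moment at which its call begins: read the wrist's pose just before it. camera_model takes no time and is no camera call; for the wrist camera it gives the pose at the moment of the call.
- ctrl.finish_job(): hands the job in; it is judged then, once.
The state is a dict: "time_s": time; "q": joint angles; "qd": joint speeds; "joint_torque": joint torques, N m; "eef_pos": TCP position; "tool_rot": TCP orientation; "force": force on the tool from outside, world axes, zero at the start; "ft_torque": the same for the moment, N m; "width": opening from 0.0 (shut) to 1.0 (fully open); "grip_force": force on a finger pad.
Only numpy, scipy, OpenCV 4.12 (cv2) and the standard library are available. Lean on these libraries where they do the work, as an engineer would, in place of code of your own. Each camera call takes 0.05 s, during which the arm holds its last target. There are 200 camera calls.

## Working session

There is one attempt and no reset: what is moved stays moved. The work goes in short steps, Python scripts to look and compute and a tool call to move; the robot and the scene stay as the last step left them, time stands still between calls to the robot, and variables do not carry over. Pictures are saved under pics/ and viewed, at most 10 in all, crops included, and the job is handed in when it is done.

Besides the shell and the picture viewer there is one more tool, called after ">>>" as name(argument=value, ...), one argument or row to a line, values as JSON. servo_tool: Moves the arm, as the interface text tells. Its arguments: {"type":"object","properties":{"moves":{"type":"array","items":{"type":"array","items":{"type":"number"}}},"grip_force":{"type":"number"}},"required":["moves"]}

```bash
mkdir -p pics
python3 - <<'E'
from plant import ctrl
import cv2,numpy as np
s=ctrl.get_state();print(s)
for n in("top","scene"):
    p,d=ctrl.camera(n);m=ctrl.camera_model(n);np.savez(f"pics/{n}.npz",p=p,d=d,**m)
    cv2.imwrite(f"pics/{n}.png",p[...,::-1]);print(n,m)
E
```

```text
{'time_s': 0.0, 'q': array([ 1.38858878e+00,  3.85543594e-01,  6.63415079e-03, -4.75833915e-04,
       -1.19400462e+00, -2.58638314e-01]), 'qd': array([-5.70475801e-06, -1.68985317e-04,  7.44397590e-05,  6.66804640e-04,
        1.92583924e-04, -1.35316830e-03]), 'joint_torque': array([ 2.75539869e-04, -3.92291665e+01,  1.88399470e+01,  4.18615267e+00,
       -4.68946571e-03, -6.28315917e-06]), 'eef_pos': array([0.26642458, 0.56477354, 0.24923606]), 'tool_rot': array([ 3.13943225e+00, -1.14273550e-04, -4.41021282e-01]), 'force': array([0.32302871, 0.02135891, 0.64851408]), 'ft_torque': array([-0.01659379,  0.02928245,  0.02797945]), 'grip_force': 0.0, 'width': 0.9995454154746367}
top {'intrinsics': array([[362.22592807,   0.        , 318.2215107 ],
       [  0.        , 362.22592807, 200.65528871],
       [  0.        ,   0.        ,   1.        ]]), 'R': array([[-0.01203024, -0.99948617, -0.02970975],
       [-0.98403456,  0.01711014, -0.1771531 ],
       [ 0.17757042,  0.02710423, -0.98373478]]), 't': array([0.00820787, 0.57177538, 0.99695578])}
scene {'intrinsics': array([[376.11677808,   0.        , 318.20835593],
       [  0.        , 376.11677808, 197.61227923],
       [  0.        ,   0.        ,   1.        ]]), 'R': array([[-0.90099051,  0.43360859,  0.01413118],
       [ 0.35210617,  0.74989027, -0.56007663],
       [-0.25345087, -0.49964805, -0.82832028]]), 't': array([ 0.49903253, -0.11195692,  1.10600952])}
```

View pics/top.png

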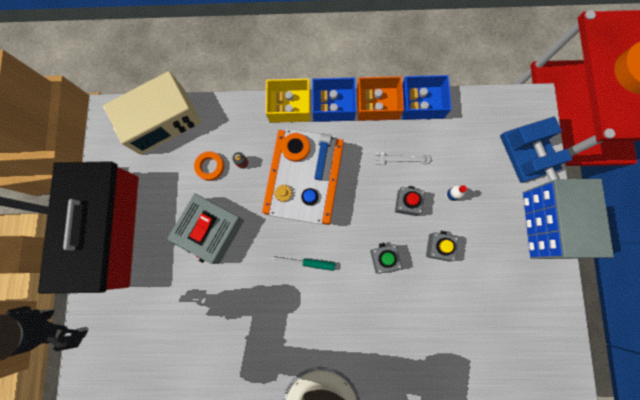

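View pics/scene.png

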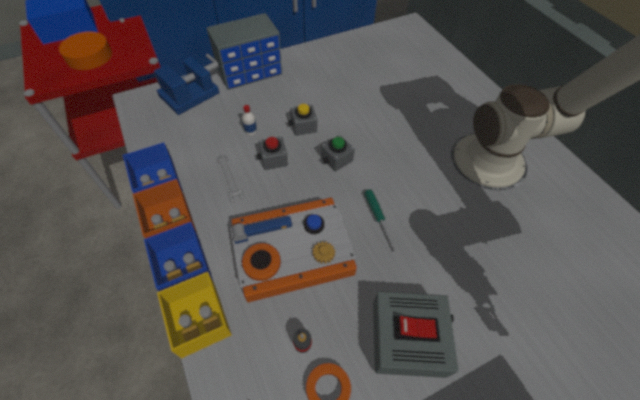

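The top view shows the supply with its red rocker at (202,228), blue button (310,196), gear (284,193), green (388,258), red (412,199) and yellow (447,246). The scene view agrees. Next I'll measure these and enlarge the rocker.

```bash
cat > h.py <<'E'
import numpy as np,cv2
def ray(m,u,v,z):
    K,R,t=m["intrinsics"],m["R"],m["t"]
    d=R.T@np.linalg.inv(K)@[u,v,1]; c=-R.T@t
    return c+d*(z-c[2])/d[2]
def blob(p,near,hue,smin=120,vmin=40,r=25):
    h=cv2.cvtColor(p,cv2.COLOR_RGB2HSV).astype(int)
    dh=np.abs((h[...,0]-hue+90)%180-90)
    m=((dh<10)&(h[...,1]>smin)&(h[...,2]>vmin)).astype(np.uint8)
    w=np.zeros_like(m);cv2.circle(w,near,r,1,-1);m&=w
    n,l,s,c=cv2.connectedComponentsWithStats(m);i=1+np.argmax(s[1:,4])
    return c[i],s[i,4],l==i
E
python3 - <<'E'
from h import *
T=np.load("pics/top.npz");S=np.load("pics/scene.npz")
N=dict(rocker=((202,228),(418,327),2,.097),blue=((310,196),(314,223),110,.104),green=((388,258),(338,144),72,.080),red=((412,199),(272,144),0,.080),yellow=((447,246),(303,110),28,.080))
for k,(a,b,h,z) in N.items():
    for m,q in((T,a),(S,b)):
        c,n,l=blob(m["p"],q,h,r=25); d=m["d"][l]; 
        K=m["intrinsics"];P=m["R"].T@(np.median(d)*np.linalg.inv(K)@[*c,1]-m["t"])
        print(k,c.round(1),n,ray(m,*c,z).round(4),"depth",P.round(4))
for n,(u,v) in(("top",(202,228)),("scene",(418,327))):
    p=np.load(f"pics/{n}.npz")["p"][v-45:v+45,u-55:u+55,::-1]
    cv2.imwrite(f"pics/{n}c.png",cv2.resize(p,None,fx=6,fy=6,interpolation=cv2.INTER_CUBIC))
a=cv2.imread("pics/topc.png");b=cv2.imread("pics/scenec.png")
cv2.imwrite("pics/rc.png",cv2.resize(np.hstack([a,b]),(800,328)))
E
```

```text
rocker [200.4 227.9] 353 [0.493  0.3241 0.097 ] depth [0.4934 0.3257 0.0925]
rocker [418.6 327.4] 688 [0.4952 0.328  0.097 ] depth [0.4941 0.3277 0.0939]
blue [309.2 195.6] 155 [0.5768 0.0231 0.104 ] depth [0.5773 0.0232 0.1013]
blue [313.8 221.8] 186 [0.5803 0.0282 0.104 ] depth [0.5799 0.0275 0.1026]
green [387.7 258.4] 158 [ 0.4038 -0.1879  0.08  ] depth [ 0.4038 -0.1882  0.0779]
green [338.  142.7] 104 [ 0.4075 -0.1823  0.08  ] depth [ 0.4067 -0.1837  0.0782]
red [412.2 198.6] 165 [ 0.5678 -0.2637  0.08  ] depth [ 0.5684 -0.2644  0.0768]
red [271.6 142.8] 130 [ 0.5715 -0.2582  0.08  ] depth [ 0.5709 -0.2603  0.0777]
yellow [446. 246.] 182 [ 0.4352 -0.3474  0.08  ] depth [ 0.4353 -0.3484  0.077 ]
yellow [303.2 109.2] 118 [ 0.4393 -0.3418  0.08  ] depth [ 0.4378 -0.3452  0.0766]
```

View pics/rc.png

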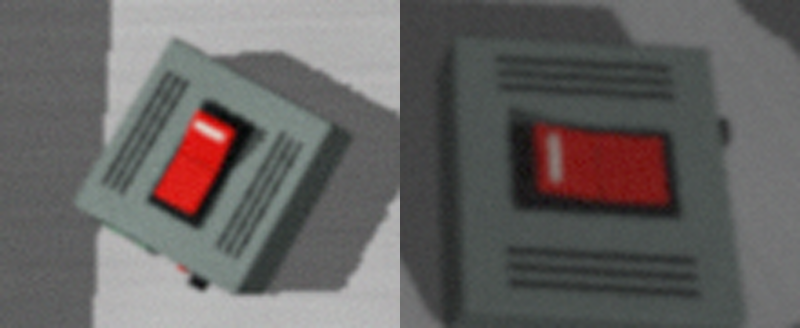

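```bash
cat >> h.py <<'E'
from scipy.spatial.transform import Rotation as Ro
def goto(ctrl,P):
    s=ctrl.get_state();R=Ro.from_euler('xyz',s["tool_rot"]).as_matrix()
    print("t",s["time_s"],"eef",s["eef_pos"].round(4),"shift mm",(1000*R.T@(np.array(P)-s["eef_pos"])).round(1),"w",s["width"],"F",s["force"].round(1))
E
python3 - <<'E'
from h import *
from plant import ctrl
T=np.load("pics/top.npz");S=np.load("pics/scene.npz")
for m,(u0,v0),o in((T,(204,219),(0,0)),(S,(405,325),(0,0))):
    p=m["p"][v0-7:v0+8,u0-7:u0+8]; h=cv2.cvtColor(p,cv2.COLOR_RGB2HSV).astype(int)
    red=cv2.morphologyEx(((h[...,1]>150)&(h[...,2]>90)).astype(np.uint8),cv2.MORPH_CLOSE,np.ones((7,7)))
    w=np.where(red>0,p[...,1].astype(float),0); w[w<np.percentile(w[red>0],75)]=0
    ys,xs=np.indices(w.shape);c=(u0-7+(w*xs).sum()/w.sum(),v0-7+(w*ys).sum()/w.sum())
    print(c,ray(m,*c,.101))
goto(ctrl,[.545,.34,.15])
E
```

```text
(np.float64(201.7212861555743), np.float64(216.82771693344566)) [0.52310686 0.32043553 0.101     ]
(np.float64(405.12843855135566), np.float64(324.83039778349496)) [0.51766778 0.31306485 0.101     ]
t 0.1 eef [0.2664 0.5648 0.2493] shift mm [347.9  84.2  99.5] w 0.9997509574954051 F [-0.5 -0.4 -0.4]
```

>>> servo_tool(
  moves=[
    [1,33.5,11.9,0,0,0,0],
    [1,33.5,11.9,0,0,0,0],
    [1,33.5,11.9,0,0,0,0],
    [1,33.5,11.9,0,0,0,0],
    [1,33.5,11.9,0,0,0,0],
    [1,33.5,11.9,0,0,0,0],
    [1,33.5,11.9,0,0,0,0],
    [1,33.5,11.9,0,0,0,0],
    [1,33.5,11.9,0,0,0,0],
    [1,33.5,11.9,0,0,0,0],
  ],
)

```text
time_s: 0.93
eef_pos: [0.5196, 0.3132, 0.2499]
tool_rot: [3.141, 0.001, -0.441]
force: [0.7, 0.8, -0.2]
width: 0.001
grip_force: 0.0
```

>>> servo_tool(
  moves=[
    [1,0,0,30,0,0,0],
    [1,0,0,30,0,0,0],
    [1,0,0,20,0,0,0],
    [1,0,0,0,0,0,0],
    [1,0,0,0,0,0,0],
    [1,0,0,0,0,0,0],
  ],
)

```text
time_s: 1.43
eef_pos: [0.5196, 0.3154, 0.1717]
tool_rot: [-3.14, -0.001, -0.44]
force: [0.6, 0.2, -0.3]
width: -0.003
grip_force: 0.0
```

Run:
```python
from h import *
from plant import ctrl
goto(ctrl,[.518,.314,.130])
o=[]
for n in("wrist","top"):
    p,d=ctrl.camera(n);m=ctrl.camera_model(n);np.savez(f"pics/{n}1.npz",p=p,d=d,**m);cv2.imwrite(f"pics/{n}1.png",p[...,::-1])
K,R,t=m["intrinsics"],m["R"],m["t"]
w=ctrl.camera_model("wrist")
for X in([.518,.314,.101],[.4945,.327,.0925]):
    c=w["R"]@X+w["t"];print((w["intrinsics"]@c/c[2])[:2])
```

```text
t 1.4333 eef [0.5196 0.3154 0.1717] shift mm [-0.9  2.  41.7] w -0.0033128948376362627 F [ 0.6  0.2 -0.3]
[319.89098901 222.4059427 ]
[317.40065373 250.6648649 ]
```

View pics/wrist1.png

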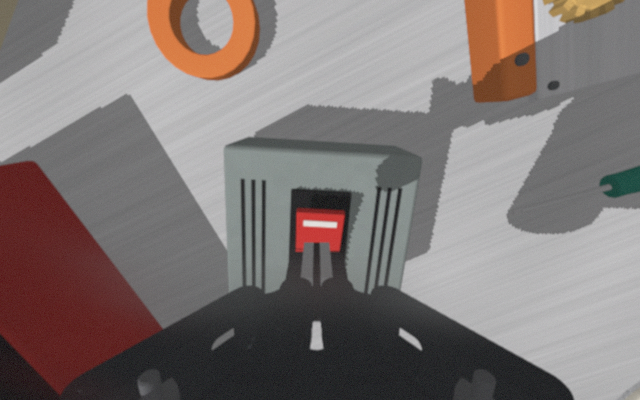

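The mark appears in the wrist view at (320,224), against a predicted (320,222), so the measurement holds. Pressing now.

>>> servo_tool(
  moves=[
    [1,-2,1,20,0,0,0],
    [1,0,0,20,0,0,0],
    [1,0,0,6,0,0,0],
    [1,0,0,3,0,0,0],
    [1,0,0,3,0,0,0],
    [1,0,0,3,0,0,0],
    [1,0,0,2,0,0,0],
    [1,0,0,2,0,0,0],
    [1,0,0,0,0,0,0],
    [1,0,0,0,0,0,0],
  ],
)

```text
time_s: 2.37
eef_pos: [0.5173, 0.3151, 0.1118]
tool_rot: [-3.14, -0.001, -0.441]
force: [2.5, -0.8, 1.1]
width: 0.002
grip_force: 0.9
```

>>> servo_tool(
  moves=[
    [1,0,0,1,0,0,0],
    [1,0,0,0,0,0,0],
    [1,0,0,0,0,0,0],
  ],
)

```text
time_s: 2.62
eef_pos: [0.5172, 0.3151, 0.111]
tool_rot: [-3.14, -0.001, -0.44]
force: [1.7, -1.1, 4.8]
width: 0.005
grip_force: 2.3
```

>>> servo_tool(
  moves=[
    [1,0,0,1,0,0,0],
    [1,0,0,0,0,0,0],
    [1,0,0,0,0,0,0],
  ],
)

```text
time_s: 2.87
eef_pos: [0.5173, 0.3152, 0.111]
tool_rot: [-3.14, -0.001, -0.44]
force: [0.0, -0.6, 8.8]
width: -0.003
grip_force: 4.4
```

>>> servo_tool(
  moves=[
    [1,0,0,1,0,0,0],
    [1,0,0,1,0,0,0],
    [1,0,0,0,0,0,0],
    [1,0,0,0,0,0,0],
  ],
)

```text
time_s: 3.2
eef_pos: [0.5173, 0.3152, 0.1108]
tool_rot: [-3.139, -0.002, -0.439]
force: [-4.0, -2.1, 16.9]
width: -0.001
grip_force: 8.5
```

>>> servo_tool(
  moves=[
    [1,0,0,-5,0,0,0],
    [1,0,0,-30,0,0,0],
    [1,0,0,-35,0,0,0],
    [1,0,0,-35,0,0,0],
    [1,0,0,0,0,0,0],
    [1,0,0,0,0,0,0],
  ],
)

```text
time_s: 3.7
eef_pos: [0.5166, 0.3153, 0.2139]
tool_rot: [-3.138, -0.0, -0.441]
force: [-0.2, -0.6, -0.6]
width: -0.003
grip_force: 0.0
```

Run:
```python
from h import *
from plant import ctrl
goto(ctrl,[.5786,.0255,.20])
o=[]
for n,(u,v) in(("wrist",(320,220)),("scene",(418,327))):
    p,d=ctrl.camera(n);m=ctrl.camera_model(n);np.savez(f"pics/{n}2.npz",p=p,d=d,**m)
    o.append(cv2.resize(p[v-45:v+45,u-55:u+55,::-1],(396,324),interpolation=cv2.INTER_CUBIC))
    if n=="scene":
        M=((d>0)); 
cv2.imwrite("pics/rc2.png",np.hstack(o))
```

```text
t 3.7 eef [0.5166 0.3153 0.2139] shift mm [179.7 235.7  13.1] w -0.0031038782223816465 F [-0.2 -0.6 -0.6]
```

View pics/rc2.png

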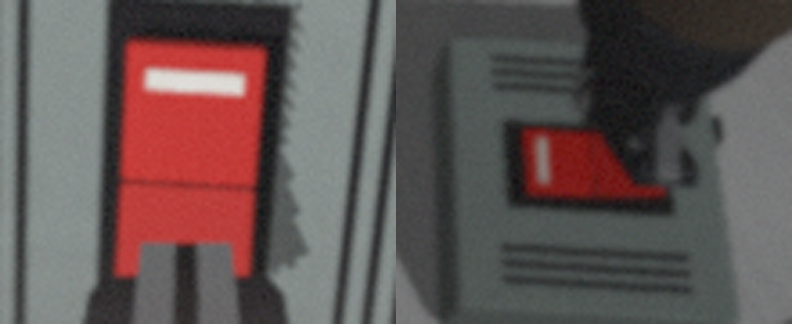

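The crops show the marked half flat (mark at (195,82) in the left crop) and the other half tilted up. The hard stop came at tip height 92 mm, so the rocker is fully on. Next is blue.

>>> servo_tool(
  moves=[
    [1,18,23.6,0,0,0,0],
    [1,18,23.6,0,0,0,0],
    [1,18,23.6,0,0,0,0],
    [1,18,23.6,0,0,0,0],
    [1,18,23.6,0,0,0,0],
    [1,18,23.6,0,0,0,0],
    [1,18,23.6,0,0,0,0],
    [1,18,23.6,0,0,0,0],
    [1,18,23.6,0,0,0,0],
    [1,18,23.6,0,0,0,0],
  ],
)

```text
time_s: 4.63
eef_pos: [0.5776, 0.0229, 0.2099]
tool_rot: [3.139, 0.004, -0.441]
force: [0.3, -0.3, 0.3]
width: 0.001
grip_force: 0.0
```

>>> servo_tool(
  moves=[
    [1,0,0,30,0,0,0],
    [1,0,0,10,0,0,0],
    [1,0,0,0,0,0,0],
    [1,0,0,0,0,0,0],
    [1,0,0,0,0,0,0],
  ],
)

```text
time_s: 5.05
eef_pos: [0.579, 0.0253, 0.1726]
tool_rot: [3.141, -0.0, -0.439]
force: [1.3, 0.7, 0.7]
width: -0.002
grip_force: 0.0
```

Run:
```python
from h import *
from plant import ctrl
goto(ctrl,[.5786,.0255,.125])
p,d=ctrl.camera("wrist");w=ctrl.camera_model("wrist")
c=w["R"]@[.5786,.0255,.104]+w["t"];u=(w["intrinsics"]@c/c[2])[:2];print("pred",u)
c,n,l=blob(p,tuple(int(x) for x in u),110,r=45);print(c,n,ray(w,*c,.104))
cv2.imwrite("pics/w3.png",p[...,::-1])
```

```text
t 5.05 eef [0.579  0.0253 0.1726] shift mm [-0.5 -0.1 47.6] w -0.002379056888633904 F [1.3 0.7 0.7]
pred [316.7961993  223.35149944]
[318.45842333 218.83477322] 1852 [0.58120862 0.02297386 0.104     ]
```

View pics/w3.png

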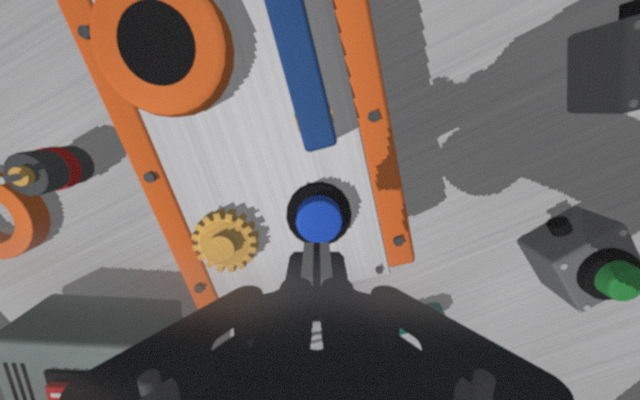

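The blue cap is centred at (319,219), right ahead of the shut fingertips, and the gear at (225,240) is clear. The arm is within 3 mm of the button, so I press.

>>> servo_tool(
  moves=[
    [1,1,0,20,0,0,0],
    [1,0,0,20,0,0,0],
    [1,0,0,6,0,0,0],
    [1,0,0,3,0,0,0],
    [1,0,0,3,0,0,0],
    [1,0,0,3,0,0,0],
    [1,0,0,2,0,0,0],
    [1,0,0,2,0,0,0],
    [1,0,0,0,0,0,0],
    [1,0,0,0,0,0,0],
  ],
)

```text
time_s: 5.93
eef_pos: [0.58, 0.0242, 0.1137]
tool_rot: [-3.141, -0.001, -0.441]
force: [-1.7, 1.7, 2.4]
width: -0.003
grip_force: 1.4
```

>>> servo_tool(
  moves=[
    [1,0,0,1,0,0,0],
    [1,0,0,1,0,0,0],
    [1,0,0,0,0,0,0],
    [1,0,0,0,0,0,0],
  ],
)

```text
time_s: 6.27
eef_pos: [0.5801, 0.0242, 0.113]
tool_rot: [-3.141, -0.001, -0.44]
force: [-4.6, 2.0, 9.8]
width: 0.001
grip_force: 5.0
```

>>> servo_tool(
  moves=[
    [1,0,0,1,0,0,0],
    [1,0,0,1,0,0,0],
    [1,0,0,0,0,0,0],
    [1,0,0,0,0,0,0],
  ],
)

```text
time_s: 6.6
eef_pos: [0.5801, 0.0242, 0.1128]
tool_rot: [-3.141, -0.002, -0.439]
force: [-7.9, 3.2, 19.4]
width: 0.0
grip_force: 9.4
```

>>> servo_tool(
  moves=[
    [1,0,0,-5,0,0,0],
    [1,0,0,-30,0,0,0],
    [1,0,0,-35,0,0,0],
    [1,0,0,-20,0,0,0],
    [1,0,0,0,0,0,0],
    [1,0,0,0,0,0,0],
  ],
)

```text
time_s: 7.1
eef_pos: [0.5805, 0.0241, 0.2004]
tool_rot: [-3.139, -0.003, -0.441]
force: [-0.5, 0.1, -0.8]
width: 0.0
grip_force: 0.0
```

Run:
```python
from h import *
from plant import ctrl
goto(ctrl,[.4065,-.186,.19])
for n,q,q0 in(("scene",(314,223),"scene"),("top",(310,196),"top")):
    p,d=ctrl.camera(n);m=ctrl.camera_model(n);o=np.load(f"pics/{n}.npz")
    for P,D in((o["p"],o["d"]),(p,d)):
        try:
            c,k,l=blob(P,q,110);print(n,c.round(1),k,"z",(m["R"].T@(np.median(D[l])*np.linalg.inv(m["intrinsics"])@[*c,1]-m["t"])).round(4))
        except Exception as e: print(n,e)
```

```text
t 7.1 eef [0.5805 0.0241 0.2004] shift mm [-67.6 264.3   9.5] w 0.00021820286582916113 F [-0.5  0.1 -0.8]
scene [313.8 221.8] 186 z [0.5799 0.0275 0.1026]
scene [313.6 222.6] 177 z [0.5789 0.0247 0.0939]
top [309.2 195.6] 155 z [0.5773 0.0232 0.1013]
top [309.  196.8] 127 z [0.5756 0.0241 0.093 ]
```

The blue top dropped from about 102 to 93 mm and hit a firm stop, so it is fully in. Next is green.

>>> servo_tool(
  moves=[
    [1,-6.8,26.4,0,0,0,0],
    [1,-6.8,26.4,0,0,0,0],
    [1,-6.8,26.4,0,0,0,0],
    [1,-6.8,26.4,0,0,0,0],
    [1,-6.8,26.4,0,0,0,0],
    [1,-6.8,26.4,0,0,0,0],
    [1,-6.8,26.4,0,0,0,0],
    [1,-6.8,26.4,0,0,0,0],
    [1,-6.8,26.4,0,0,0,0],
    [1,-6.8,26.4,0,0,0,0],
  ],
)

```text
time_s: 8.03
eef_pos: [0.4038, -0.1866, 0.1978]
tool_rot: [3.141, 0.003, -0.441]
force: [-0.1, -1.1, -0.4]
width: 0.0
grip_force: 0.0
```

>>> servo_tool(
  moves=[
    [1,0,0,30,0,0,0],
    [1,0,0,20,0,0,0],
    [1,0,0,0,0,0,0],
    [1,0,0,0,0,0,0],
    [1,0,0,0,0,0,0],
  ],
)

```text
time_s: 8.45
eef_pos: [0.4061, -0.1858, 0.1496]
tool_rot: [3.141, -0.0, -0.44]
force: [-0.6, 0.2, 0.9]
width: 0.001
grip_force: 0.0
```

Run:
```python
from h import *
from plant import ctrl
goto(ctrl,[.4065,-.1855,.100])
p,d=ctrl.camera("wrist");w=ctrl.camera_model("wrist")
c=w["R"]@[.4065,-.1855,.080]+w["t"];u=(w["intrinsics"]@c/c[2])[:2];print("pred",u)
c,n,l=blob(p,tuple(int(x) for x in u),72,r=45);print(c,n,ray(w,*c,.080))
cv2.imwrite("pics/w4.png",p[...,::-1])
```

```text
t 8.45 eef [ 0.4061 -0.1858  0.1496] shift mm [ 0.2 -0.5 49.6] w 0.0014088393693883414 F [-0.6  0.2  0.9]
pred [316.18205313 222.16983703]
[321.49675899 219.31290513] 1697 [ 0.4068578 -0.1898588  0.08     ]
```

View pics/w4.png

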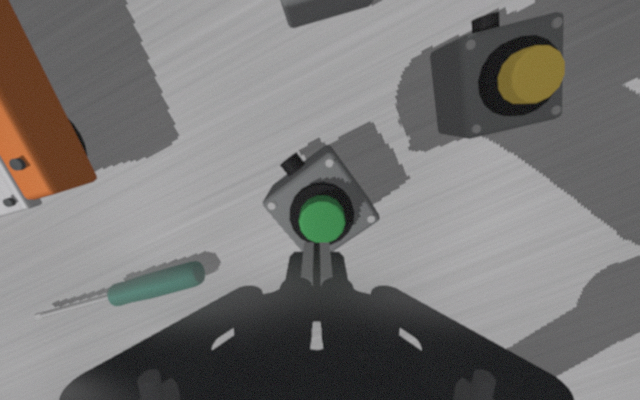

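The green cap is at (321,219), about 3 mm right of the fingers. I'll correct by about 2 mm and press.

>>> servo_tool(
  moves=[
    [1,1,2,20,0,0,0],
    [1,0,0,20,0,0,0],
    [1,0,0,7,0,0,0],
    [1,0,0,3,0,0,0],
    [1,0,0,3,0,0,0],
    [1,0,0,3,0,0,0],
    [1,0,0,2,0,0,0],
    [1,0,0,2,0,0,0],
    [1,0,0,0,0,0,0],
    [1,0,0,0,0,0,0],
  ],
)

```text
time_s: 9.33
eef_pos: [0.4065, -0.1881, 0.0896]
tool_rot: [-3.141, -0.002, -0.44]
force: [-0.8, 0.1, -0.2]
width: 0.002
grip_force: 0.0
```

>>> servo_tool(
  moves=[
    [1,0,0,1,0,0,0],
    [1,0,0,1,0,0,0],
    [1,0,0,0,0,0,0],
    [1,0,0,0,0,0,0],
  ],
)

```text
time_s: 9.67
eef_pos: [0.4067, -0.1882, 0.089]
tool_rot: [-3.141, -0.003, -0.44]
force: [-2.0, 2.4, 12.6]
width: 0.003
grip_force: 6.3
```

>>> servo_tool(
  moves=[
    [1,0,0,1,0,0,0],
    [1,0,0,0,0,0,0],
    [1,0,0,0,0,0,0],
  ],
)

```text
time_s: 9.92
eef_pos: [0.4067, -0.1882, 0.0889]
tool_rot: [-3.141, -0.003, -0.439]
force: [-4.8, 4.5, 20.9]
width: 0.001
grip_force: 10.2
```

>>> servo_tool(
  moves=[
    [1,0,0,-5,0,0,0],
    [1,0,0,-25,0,0,0],
    [1,0,0,-40,0,0,0],
    [1,0,0,-40,0,0,0],
    [1,0,0,-30,0,0,0],
    [1,0,0,-10,0,0,0],
    [1,0,0,0,0,0,0],
    [1,0,0,0,0,0,0],
    [1,0,0,0,0,0,0],
  ],
)

```text
time_s: 10.67
eef_pos: [0.4048, -0.1878, 0.2349]
tool_rot: [3.141, 0.002, -0.441]
force: [0.2, 0.3, 0.0]
width: 0.001
grip_force: 0.0
```

Run:
```python
from h import *
from plant import ctrl
goto(ctrl,[.4065,-.186,.19])
N=dict(rocker=((202,228),(418,327),2),blue=((310,196),(314,223),110),green=((388,258),(338,144),72),red=((412,199),(272,144),0),yellow=((447,246),(303,110),28))
F={n:(*ctrl.camera(n),ctrl.camera_model(n),np.load(f"pics/{n}.npz")) for n in("top","scene")}
for k,(a,b,h) in N.items():
  for n,q in(("top",a),("scene",b)):
    p,d,m,o=F[n]
    for P,D in((o["p"],o["d"]),(p,d)):
        try:
            c,s,l=blob(P,q,h);print(k,n,c.round(1),s,(m["R"].T@(np.median(D[l])*np.linalg.inv(m["intrinsics"])@[*c,1]-m["t"])).round(4))
        except Exception as e: print(k,n,"none")
cv2.imwrite("pics/end.png",F["scene"][0][...,::-1])
```

```text
t 10.6667 eef [ 0.4048 -0.1878  0.2349] shift mm [ 0.9 -2.4 44.9] w 0.0005318663992719485 F [0.2 0.3 0. ]
rocker top [200.4 227.9] 353 [0.4934 0.3257 0.0925]
rocker top [200.6 227.6] 364 [0.4946 0.3259 0.0908]
rocker scene [418.6 327.4] 688 [0.4941 0.3277 0.0939]
rocker scene [418.  327.3] 727 [0.4953 0.327  0.0947]
blue top [309.2 195.6] 155 [0.5773 0.0232 0.1013]
blue top [309.3 196. ] 152 [0.5783 0.0235 0.0914]
blue scene [313.8 221.8] 186 [0.5799 0.0275 0.1026]
blue scene [313.7 222.6] 176 [0.579  0.0248 0.0943]
green top [387.7 258.4] 158 [ 0.4038 -0.1882  0.0779]
green top none
green scene [338.  142.7] 104 [ 0.4067 -0.1837  0.0782]
green scene [337.7 143.5] 93 [ 0.4049 -0.1876  0.0705]
red top [412.2 198.6] 165 [ 0.5684 -0.2644  0.0768]
red top [412.2 198.6] 163 [ 0.5684 -0.2644  0.077 ]
red scene [271.6 142.8] 130 [ 0.5709 -0.2603  0.0777]
red scene [271.5 142.9] 132 [ 0.5713 -0.2604  0.0775]
yellow top [446. 246.] 182 [ 0.4353 -0.3484  0.077 ]
yellow top none
yellow scene [303.2 109.2] 118 [ 0.4378 -0.3452  0.0766]
yellow scene [303.1 109.1] 111 [ 0.4385 -0.3447  0.0776]
```

View pics/end.png

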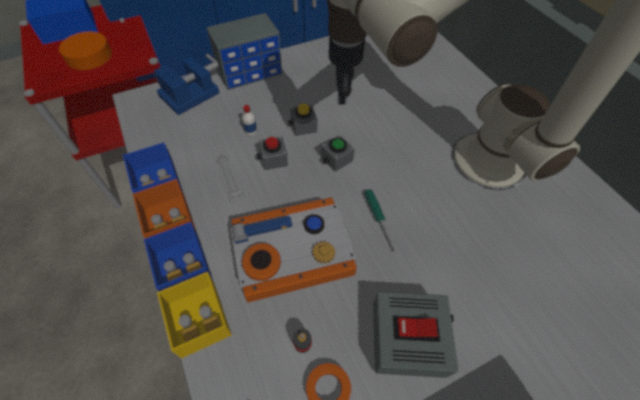

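The final view shows the rocker over (418,327), and blue (314,223) and green (338,143) about 8 mm lower than at the start. Red and yellow are unchanged, nothing is out of place, and the gripper is clear.

```bash
python3 -c "
from plant import ctrl
print(ctrl.finish_job())"
```

```text
the job is handed in; nothing more can be done
None
```

The job is handed in: I pressed the rocker, then blue, then green, each to a firm stop, left red and yellow unpressed, and finished at about 11 s with the arm clear.

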